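Load a battery pack into its charging cradle

TASK

The battery pack is lying on the loading deck of the charging cradle: slide it forward so that its nose runs in under the hood and pushes back the sprung brass contact, then press its tail down into the bay until the steel catch snaps over the tail ledge and holds it. Leave the pack lying flat and fully home with nothing touching it, and do not shift the bolts, the tape roll or the bearing cup around the cradle.

Things in the scene. Friction and masses are not known exactly. Their poses are not given: they have to be found in the camera images.
- cradle: Fixed grey charging cradle, 254 mm long (x), 92 wide, 53 high. Origin on the bench at mid width, under the deck's front edge; +x runs along the bay to the contact. x -118 to 0: flat deck, top z 26, side guides at y +-30 up to z 34. x 0 to 112: bay, floor z 6; sides low (to z 13) up to x 34, then a lead-in to walls at x 51, y +-24, z 40. Hood over x 92 to 130, underside z 46, top z 53.
- deck_edge (a point): Fixed point on the cradle: middle of the front edge of the loading deck (cradle x 0, z 26 mm). Below it the deck's upright end face is the rear wall of the bay.
- contact_face (a point): Fixed point on the cradle: middle of the brass contact's face when nothing pushes it (cradle x 94, z 14.5 mm; face 24 mm wide, z 9 to 20). 2 N starts it moving and it stiffens by 250 N/m, so it pushes a pack that is let go too early back by several mm.
- contact (a joint): Sprung brass contact at the far end of the bay: 0 = free, grows in metres as it is pushed along cradle +x, stop at 0.014. About 0.006 with the pack home.
- catch_tip (a point): Fixed point: front of the steel catch's hook when closed (cradle x 7, z 18 mm). The hook, 20 mm wide, stands in a slot in the deck edge and juts 7 mm into the bay: underside z 17, upper face sloping up to the deck top. A tail end pressed down on it pushes it back (2 to 4 N of spring, smooth steel); it snaps forward over the tail ledge once the pack is on the bay floor.
- catch (a joint): Steel catch: 0 = closed (hook forward over the bay), grows in metres as it is pushed back along cradle -x, to 0.012 at most.
- pack: Loose dark battery pack, 100 mm long (x) x 44 wide, 0.17 to 0.35 kg. Origin: middle of its underside; +x to its nose. Front 64 mm: body 34 mm high; rear 36 mm: tail ledge 10 mm high. It starts flat on the deck, nose toward the contact, 75 to 105 mm short of home. As it is pushed forward the nose tips down into the bay, the tail still on the deck edge. Home: origin at cradle x 50, y 0, z 6, flat.
- pack_notch (a point): Point on the pack: inner corner of the step at mid width, where the ledge's top (z 10 mm) meets the body's upright rear face (pack x -14, 24 mm high, facing the tail). A shut fingertip over the ledge can push that face forward; keep it 5 to 15 mm above the ledge while sliding, so the nose can tip down. Then it can press the ledge down while still holding the pack forward.
- pack_nose (a point): Middle of the nose's lower edge (pack x +50, z 0).
- pack_tail (a point): Middle of the tail's lower edge (pack x -50, z 0). It can be pressed down only while it is held 1 to 6 mm ahead of the deck edge (contact then pushed back about 9 mm). Pushed face and friction can lift the tail with a rising finger: once it is down, draw the finger back toward the deck a few mm, so that the contact slides the pack back under the hook, before rising.
- insul_tape: Roll of black tape lying flat beyond the contact end of the cradle, 62 mm across, 19 high; origin under its centre. Leave it.
- cup_a: Grey bearing cup beyond the deck end of the cradle, 74 mm across, 28 high; origin under its centre. Leave it.
- bolt_0: Bolt standing on its head beside the cradle (cradle -y side), 36 mm high; origin under its centre. Leave it standing.
- bolt_1: Bolt standing on its head beside the cradle (cradle +y side), 31 mm high; origin under its centre. Leave it standing.
Mind the look-alikes: they are no part of the job. There is more than one size of the pack; the job needs the middle-sized.

How it is judged:
By the outcome, as a careful person would: the job done as asked, in the order asked, and still so for the second after the job is handed in, with the robot touching nothing.
It also fails if it takes over 35 s, if anything falls off the work surface, if the arm or the gripper's body presses on something with over 40 N, if the wrist force passes 120 N, or if a joint passes its speed limit or range.

ROBOT

A 7-joint arm with a two-finger parallel gripper is mounted at the origin on a cart in front of the work surface, level with it; the furniture and walls round the work are solid. World frame = base frame: x ahead of the robot, y to its left, z up, the work surface at z = 0. Lengths are in m, angles in rad, forces in N, time in s.
With the tool pointing down it reaches from about 0.425 to 0.925 m from the base axis. Payload 6.8 kg.
Tool frame: the origin (TCP) lies at the very end of the fingers, on their centre line; the grasp point (between the pads) lies bot.grip_point_offset behind it (bot.grip_point_offset is the distance from the TCP to the grasp point, in m); z points along the fingers, y is the line along which they close (so a half turn about z gives the same grasp; the last joint's range is limited). The gripper opens to 85 mm and grips with 20 to 120 N. Pads are 22 mm wide; open, the fingers measure 114 mm over their backs; the gripper's body (76 mm by 85 mm) begins 54 mm behind the grasp point. The pads swing forward as they close: fully open they stand 13 mm farther back than shut.
Start: joints at [-1.23, 0.477, 0.022, 1.555, -0.011, 1.109, -0.083], TCP at [0.293, 0.608, 0.201] pointing down, gripper open.
Joint ranges: [-2.96, 2.96], [-0.34, 2.1], [-1.41, 1.46], [0.24, 2.44], [-1.37, 4.51], [0.17, 1.92], [-2.96, 2.96]. Speed limits (rad/s): [2.39, 2.39, 3.14, 3.14, 3.14, 3.14, 3.14].

INTERFACE

Orientations are given as a unit quaternion [w, x, y, z].
In Python, from station import bot, imaging gives the robot as it stands. The module is installed in compiled form; this text tells all that it offers.
- The arm moves only by the tool carry_out, never from a script. Its argument "targets" is one flat list of numbers, 5 for each row, row after row: the closure in counts, from 0 (fully open) to 255 (shut), then the shift along the world's x, y, z in mm, then the turn about the world's z in degrees. A call has 1 to 20 rows; each row shifts and turns the commanded pose from where the row before left it; what a row does not reach is not made up. A row lasts 1/10 s, in which the tool goes at most 50 mm and 8.59 degrees, less where a joint would pass 70% of its speed; a pose out of reach is approached as far as the arm can. A call is refused whole if a number of a shift passes 50 or a number of a turn 8.59, either way. A call with a gripper value outside its range is refused whole. The fingers move at their own pace and stop on an object; "newtons" is the grip in N (left out, the last holds). Time passes only in rows, so rows that do not move let the fingers close. It gives the time, the measured TCP pose, the force, the opening and the grip force at its end, in the units of the state.
- bot.get_obs(): the state, without advancing time (a new reading comes with each control period).
- imaging.read_camera(name): name is "scene" or "top"; returns a dict with "frame" (400x640x3 uint8, red, green, blue), "fov_y" (degrees; the focal length in pixels is half the picture's height over the tangent of half this angle, whatever the lens; pixels are square), "cx", "cy" (the principal point, pixels), "pose" (4x4, takes a point from camera to world coordinates). Camera axes: x right, y up, looking along -z (the intrinsics and any distortion apply to the point x, -y, -z); pixel columns grow to the right and rows downward; lengths in m; the calibration is good to about 2 mm. A picture is of the moment at which its call begins. There is no depth.
- bot.hand_in(): hands the job in; it is judged then, once.
The state is a dict: "t": time; "q": joint angles; "joint_vel": joint speeds; "joint_torque": joint torques, N m; "eef_pos": TCP position; "tool_rot": TCP orientation; "contact_force": force on the tool from outside, world axes, zero at the start; "torque": the same for the moment, N m; "gripper_width": opening from 0.0 (shut) to 1.0 (fully open); "grasp_force": force on a finger pad.
Only numpy, scipy, OpenCV 4.12 (cv2) and the standard library are available. Lean on these libraries where they do the work, as an engineer would, in place of code of your own. Each camera call takes 0.05 s, during which the arm holds its last target. There are 200 camera calls.

## Working session

There is one attempt and no reset: what is moved stays moved. The work goes in short steps, Python scripts to look and compute and a tool call to move; the robot and the scene stay as the last step left them, time stands still between calls to the robot, and variables do not carry over. Pictures are saved under pics/ and viewed, at most 10 in all, crops included, and the job is handed in when it is done.

Besides the shell and the picture viewer there is one more tool, called after ">>>" by a JSON object that holds its "method" and its "body", one argument or row to a line. carry_out: Moves the arm, as the interface text tells. Its arguments: {"type":"object","properties":{"targets":{"type":"array","items":{"type":"number"}},"newtons":{"type":"number"}},"required":["targets"]}

```bash
mkdir -p pics
cat > h.py <<'E'
from station import bot, imaging
import numpy as np, cv2, json
def snap(n):
    d=imaging.read_camera(n); return d
def ray(d,u,v,z):
    h=d["frame"].shape[0]; f=h/2/np.tan(np.radians(d["fov_y"])/2)
    P=np.array(d["pose"]); r=P[:3,:3]@np.array([(u-d["cx"])/f,-(v-d["cy"])/f,-1.])
    o=P[:3,3]; return o+r*(z-o[2])/r[2]
def proj(d,p):
    h=d["frame"].shape[0]; f=h/2/np.tan(np.radians(d["fov_y"])/2)
    P=np.array(d["pose"]); c=P[:3,:3].T@(np.array(p)-P[:3,3])
    return d["cx"]+f*c[0]/-c[2], d["cy"]-f*c[1]/-c[2]
E
python3 - <<'E'
from h import *
for n in("top","scene"):
    d=snap(n); print(n,[k for k in d],d["fov_y"],d["cx"],d["cy"],np.round(d["pose"],3).tolist())
    print({k:v for k,v in d.items() if k not in("frame","pose")})
    cv2.imwrite(f"pics/{n}0.png",d["frame"][:,:,::-1])
o=bot.get_obs();print(o,bot.grip_point_offset)
E
```

```text
top ['frame', 'fov_y', 'cx', 'cy', 'pose'] 47.99965302919808 319.19525192821305 198.17053340195346 [[0.019, 0.989, -0.145, 0.334], [-0.999, 0.024, 0.027, 0.005], [0.03, 0.144, 0.989, 1.082], [0.0, 0.0, 0.0, 1.0]]
{'fov_y': 47.99965302919808, 'cx': 319.19525192821305, 'cy': 198.17053340195346}
scene ['frame', 'fov_y', 'cx', 'cy', 'pose'] 45.49847753620118 321.06788231269826 197.29779436747344 [[-0.531, 0.372, -0.761, -0.473], [-0.847, -0.242, 0.473, 0.602], [-0.008, 0.896, 0.444, 0.614], [0.0, 0.0, 0.0, 1.0]]
{'fov_y': 45.49847753620118, 'cx': 321.06788231269826, 'cy': 197.29779436747344}
{'t': 0.1, 'q': array([-1.23011245,  0.47773823,  0.02237067,  1.55629165, -0.01152805,
        1.10926684, -0.0831137 ]), 'joint_vel': array([ 1.57161015e-03, -1.19571006e-03,  1.10340164e-03, -1.73836187e-03,
        1.39095218e-05, -1.05589361e-03, -5.96874452e-04]), 'joint_torque': array([ 3.62933788e-03, -5.97757208e+01,  1.61337074e+00, -2.81954491e+01,
        1.28210010e-02,  5.01512404e-03, -2.71977922e-05]), 'eef_pos': array([0.29264536, 0.60766251, 0.19983528]), 'tool_rot': array([-1.25298848e-04,  2.22528358e-01,  9.74925899e-01, -7.77848653e-04]), 'contact_force': array([-0.82535306, -0.35491927, -0.03501837]), 'torque': array([-0.02221905,  0.02260686,  0.00281877]), 'grasp_force': 0.0, 'gripper_width': 0.9972845049965958} 0.0187
```

View pics/top0.png

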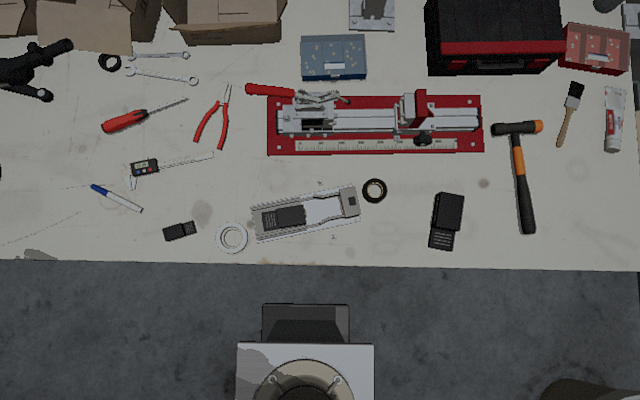

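View pics/scene0.png

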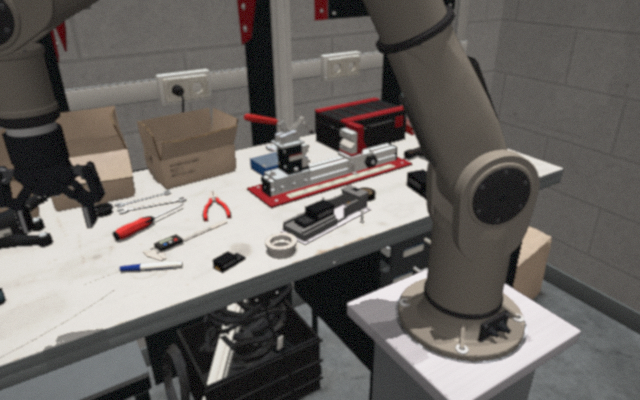

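The top view shows three packs: a small one at (180,231), a large one at (445,220), and a middle one at (283,217) lying on the cradle deck. The middle one fits the description, so I'll confirm it in a crop. The black tape is at (374,190), the cup at (232,237) and the bolts near (320,183) and (333,238).

Run:
```python
from h import *
d=snap("top"); im=d["frame"][170:260,240:400,::-1]
cv2.imwrite("pics/crop1.png",cv2.resize(im,None,fx=5,fy=5,interpolation=cv2.INTER_CUBIC))
```

```text
(no output)
```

View pics/crop1.png

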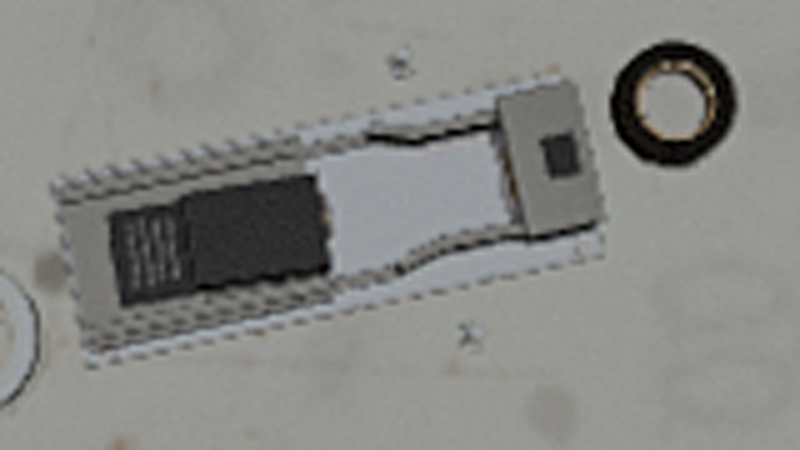

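The crop confirms it. The middle pack lies on the deck with its nose face at crop (318,175)–(328,272) and its tail at (110,213)–(120,303). The hood spans (498,97)–(607,218) and the deck's rear corners are at (55,185) and (90,365).

Run:
```python
from h import *
from scipy.optimize import least_squares as LS
d=snap("top")
px=lambda c:((c[0]+.5)/5-.5+240,(c[1]+.5)/5-.5+170)
def fit(C,hw):
    def T(p,m): 
        x,y,z=m; c,s=np.cos(p[2]),np.sin(p[2]); y=y if abs(y)!=999 else np.sign(y)*p[3]
        return [p[0]+c*x-s*y,p[1]+s*x+c*y,z]
    f=lambda p:np.ravel([np.subtract(proj(d,T(p,m)),px(c)) for c,m in C])
    r=LS(f,[.5,.1,-1.4,.032]); print(np.round(r.x,4),np.degrees(r.x[2]),np.round(r.fun,1)); return r.x
H=999
c=fit([((55,185),(-.118,.046,0)),((90,365),(-.118,-.046,0)),((603,255),(.136,-.046,0)),((498,97),(.092,H,.053)),((568,80),(.13,H,.053)),((607,218),(.13,-H,.053)),((525,235),(.092,-H,.053))],0)
p=fit([((318,175),(.05,.022,.06)),((328,272),(.05,-.022,.06)),((187,195),(-.014,.022,.06)),((195,290),(-.014,-.022,.06)),((110,213),(-.05,.022,.036)),((120,303),(-.05,-.022,.036))],0)
R=lambda q:(np.array([[np.cos(c[2]),np.sin(c[2])],[-np.sin(c[2]),np.cos(c[2])]])@(q-c[:2])*1000).round(1)
print("pack in cradle",R(p[:2]))
for n,q,z in(("bolt?",(400,62),.034),("bolt?",(470,337),.034),("tape",(673,103),.019)):
    print(n,R(ray(d,*px(q),z)[:2]))
print("cup",R(ray(d,232,237,.028)[:2]))
o=bot.get_obs();print("tcp in cradle",R(o["eef_pos"][:2]))
for x in (-68,-50,-36,-20,36,50): print(x,(c[:2]+x/1000*np.array([np.cos(c[2]),np.sin(c[2])])).round(4))
q=o["tool_rot"]; from scipy.spatial.transform import Rotation as Ro
print(Ro.from_quat(q[[1,2,3,0]]).as_matrix().round(3))
```

```text
[ 0.453   0.0153 -1.3325  0.0331] -76.34726399521006 [ 0.  -0.8  0.6  0.5  1.1 -0.2 -1.3  0.1  0.6  0.1 -0.7  0.1 -0.3  0.2]
[ 0.4377  0.0581 -1.4162  0.032 ] -81.13944407650267 [ 0.6  0.3  1.1 -0.1 -1.  -0.1 -0.3 -0.  -0.3 -0.4 -0.1  0.3]
pack in cradle [-45.2  -4.8]
bolt? [55.3 61.8]
bolt? [ 58.9 -72.2]
tape [180.5  17. ]
cup [-172.   -20.9]
tcp in cradle [-613.6  -15.9]
-68 [0.437  0.0814]
-50 [0.4412 0.0639]
-36 [0.4445 0.0503]
-20 [0.4483 0.0347]
36 [ 0.4615 -0.0197]
50 [ 0.4648 -0.0333]
[[-0.901  0.434 -0.   ]
 [ 0.434  0.901 -0.001]
 [-0.    -0.001 -1.   ]]
```

>>> {"method": "carry_out", "body": {
  "targets": [255, 10.6, -39.6, 0, -3.9, 255, 10.6, -39.6, 0, -3.9, 255, 10.6, -39.6, 0, -3.9, 255, 10.6, -39.6, 0, -3.9, 255, 10.6, -39.6, 0, -3.9, 255, 10.6, -39.6, 0, -3.9, 255, 10.6, -39.6, 0, -3.9, 255, 10.6, -39.6, 0, -3.9, 255, 10.6, -39.6, 0, -3.9, 255, 10.6, -39.6, 0, -3.9, 255, 10.6, -39.6, 0, -3.9, 255, 10.6, -39.6, 0, -3.9, 255, 10.6, -39.6, 0, -3.9, 255, 0, 0, -40, 0, 255, 0, 0, -40, 0, 255, 0, 0, -20, 0, 255, 0, 0, 0, 0, 255, 0, 0, 0, 0]
}}

```text
t: 2.0
eef_pos: [0.4309, 0.0933, 0.1011]
tool_rot: [0.0, 0.619, 0.786, -0.0]
contact_force: [-0.4, -0.8, -0.5]
gripper_width: 0.003
grasp_force: 0.0
```

>>> {"method": "carry_out", "body": {
  "targets": [255, 0.8, -3.4, -20, 0, 255, 0, 0, -12, 0, 255, 0, 0, 0, 0]
}}

```text
t: 2.3
eef_pos: [0.4311, 0.09, 0.0685]
tool_rot: [-0.0, 0.618, 0.786, -0.0]
contact_force: [0.0, -0.8, 0.7]
gripper_width: -0.003
grasp_force: 0.0
```

```bash
cat > two.py <<'E'
from h import *
import sys
a=snap("top")["frame"][165:265,230:400,::-1]; b=snap("scene")["frame"][160:260,250:420,::-1]
r=lambda i:cv2.resize(i,(510,300),interpolation=cv2.INTER_CUBIC)
cv2.imwrite(sys.argv[1],np.vstack([r(a),r(b)]))
E
python3 two.py pics/two1.png
```

```text
(no output)
```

View pics/two1.png

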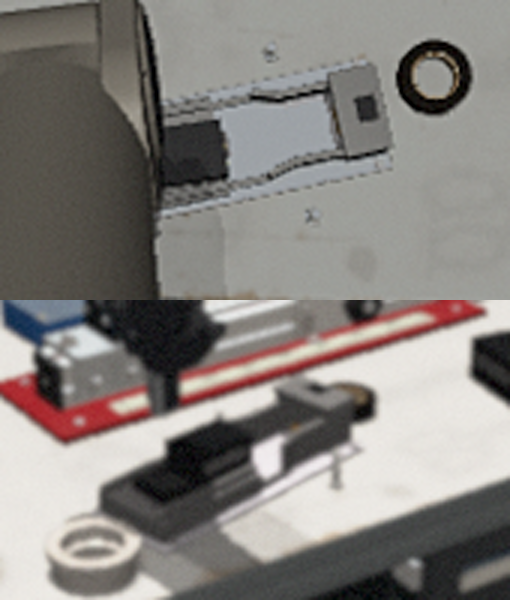

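In the top view the hand hides the tail. In the scene view the fingertip is at full-frame (305,197) and the ledge at about (302,222). I'll check both by projection.

Run:
```python
from h import *
d=snap("scene"); o=bot.get_obs(); print(o["eef_pos"],proj(d,o["eef_pos"]))
c=np.array([.453,.0153]);a=np.radians(-76.35);ex=np.array([np.cos(a),np.sin(a)]);ey=np.array([-ex[1],ex[0]])
P=lambda x,y,z:np.round(proj(d,[*(c+ex*x/1000+ey*y/1000),z/1000]),1)
print("notch",P(-59,-4,36),"tailend",P(-95,0,36),"bodytop rear",P(-59,-26,60),P(-59,18,60),"nose top",P(5,-31,60),"hood",P(92,33,53),P(130,-33,53),"base",P(-118,-46,0),P(136,-46,0),P(-118,46,0))
cv2.imwrite("pics/s2.png",cv2.resize(d["frame"][150:250,270:390,::-1],None,fx=6,fy=6,interpolation=cv2.INTER_CUBIC))
```

```text
[0.4320353  0.0902832  0.06948672] (np.float64(303.4877493841412), np.float64(208.38991749195628))
notch [309.6 217.8] tailend [298.1 222.4] bodytop rear [315.7 212.2] [303.3 206.6] nose top [334.8 204.2] hood [339.2 188.7] [366.6 191.4] base [304.6 245.3] [371.  209.5] [279.4 231.9]
```

View pics/s2.png

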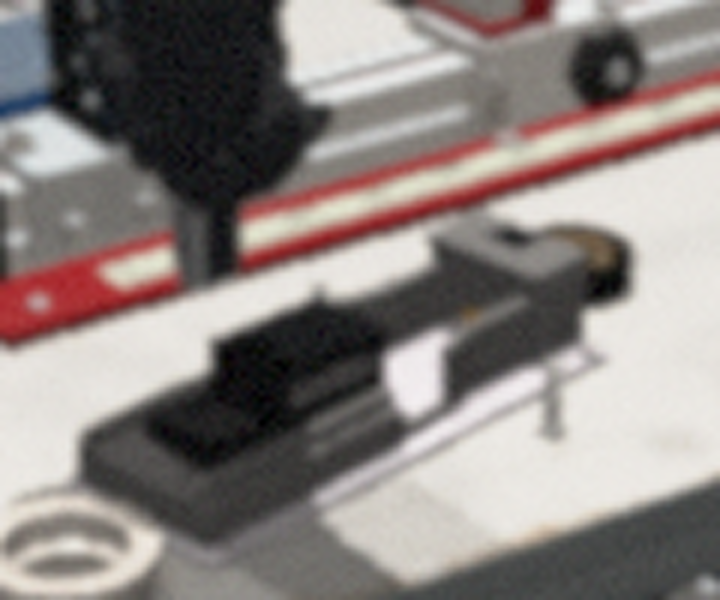

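Run:
```python
from h import *
d=snap("scene"); t=np.array([.2926,.6077,.2]); y=np.array([.434,.901,0])*.0425
print(proj(d,t),[np.round(proj(d,t+s*y+[0,0,.013]),1) for s in(1,-1)])
A=cv2.imread("pics/scene0.png")[150:270,0:160]
B=cv2.convertScaleAbs(d["frame"][170:230,280:340,::-1],alpha=1)
B=cv2.createCLAHE(4,(4,4)).apply(cv2.cvtColor(B,cv2.COLOR_BGR2GRAY))
B=cv2.cvtColor(cv2.resize(B,(390,390),interpolation=cv2.INTER_CUBIC),8)
A=cv2.resize(A,(400,300)); A=cv2.copyMakeBorder(A,0,90,0,0,0)
cv2.imwrite("pics/cmp.png",np.hstack([A,B]))
```

```text
(np.float64(65.98280217637969), np.float64(251.90578629451392)) [array([ 35.9, 246.8]), array([ 91.8, 243.2])]
```

View pics/cmp.png

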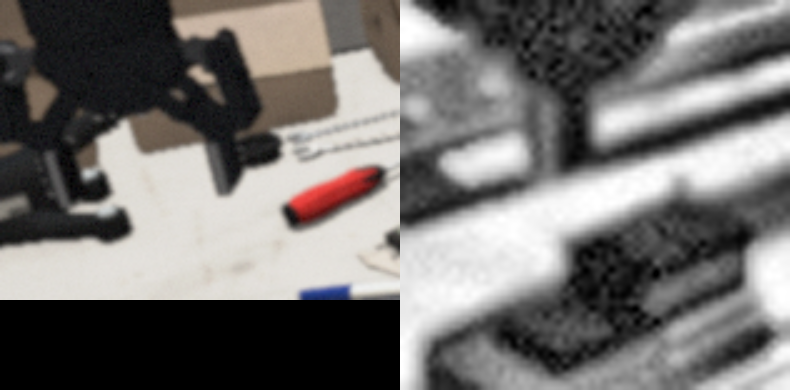

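Only the height disagrees: the fingertip shows about 11 px (roughly 27 mm) above its projection. I'll lower step by step and feel for contact.

>>> {"method": "carry_out", "body": {
  "targets": [255, 0, 0, -5, 0, 255, 0, 0, -5, 0, 255, 0, 0, -5, 0, 255, 0, 0, -5, 0, 255, 0, 0, -3, 0, 255, 0, 0, 0, 0]
}}

```text
t: 3.1
eef_pos: [0.4311, 0.0898, 0.0452]
tool_rot: [-0.0, 0.619, 0.786, -0.001]
contact_force: [-0.1, 0.0, -0.8]
gripper_width: -0.001
grasp_force: 0.0
```

```bash
cat > two.py <<'E'
from h import *
import sys
a=snap("top")["frame"][165:245,240:380,::-1]; b=snap("scene")["frame"][165:240,280:380,::-1]
cv2.imwrite(sys.argv[1],np.vstack([cv2.resize(a,(480,274),interpolation=cv2.INTER_CUBIC),cv2.resize(b,(480,320),interpolation=cv2.INTER_CUBIC)]))
E
python3 two.py pics/two2.png
```

```text
(no output)
```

View pics/two2.png

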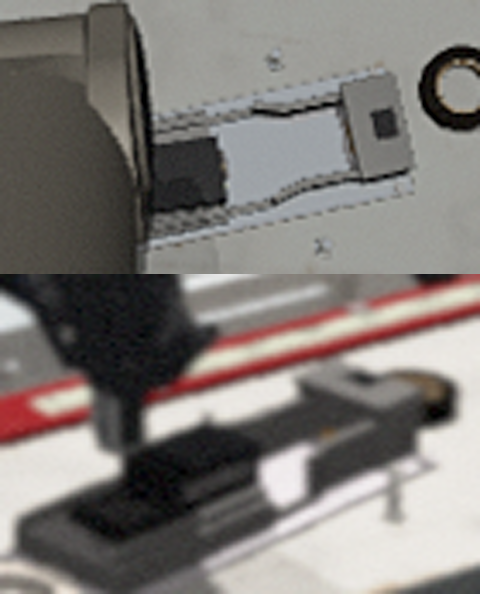

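The fingertip is now at about scene (304.6,206.7), still 10 px above its projection, and nothing has touched. I'll keep lowering slowly and watch the force.

>>> {"method": "carry_out", "body": {
  "targets": [255, 0, 0, -3, 0, 255, 0, 0, -3, 0, 255, 0, 0, -2, 0, 255, 0, 0, -2, 0, 255, 0, 0, 0, 0]
}}

```text
t: 3.7
eef_pos: [0.4313, 0.0899, 0.0355]
tool_rot: [-0.0, 0.619, 0.786, -0.0]
contact_force: [1.1, -0.5, 0.7]
gripper_width: 0.001
grasp_force: 0.0
```

>>> {"method": "carry_out", "body": {
  "targets": [255, 0, 0, -2, 0, 255, 0, 0, -2, 0, 255, 0, 0, 0, 0]
}}

```text
t: 4.0
eef_pos: [0.4313, 0.0899, 0.0315]
tool_rot: [-0.0, 0.619, 0.786, -0.0]
contact_force: [-0.2, 0.1, -0.9]
gripper_width: -0.0
grasp_force: 0.0
```

There's no contact below the ledge height, so the real fingertip is higher than reported, as the picture shows.

>>> {"method": "carry_out", "body": {
  "targets": [255, 0, 0, -3, 0, 255, 0, 0, -3, 0, 255, 0, 0, -3, 0, 255, 0, 0, -3, 0, 255, 0, 0, 0, 0]
}}

```text
t: 4.5
eef_pos: [0.4312, 0.0898, 0.0193]
tool_rot: [-0.0, 0.619, 0.786, -0.0]
contact_force: [-0.9, -0.1, -1.0]
gripper_width: 0.001
grasp_force: 0.0
```

```bash
python3 two.py pics/two3.png
```

```text
(no output)
```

View pics/two3.png

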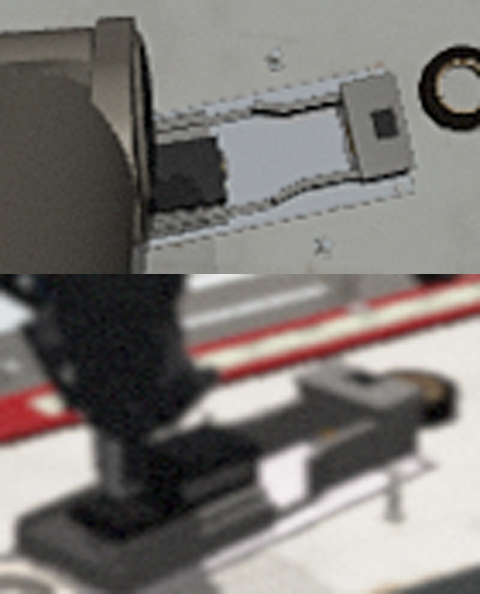

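The fingertip is now over the ledge, at about crop (118,498) with the ledge below it. I'll touch down gently to calibrate the height.

>>> {"method": "carry_out", "body": {
  "targets": [255, 0, 0, -2, 0, 255, 0, 0, -2, 0, 255, 0, 0, -2, 0, 255, 0, 0, 0, 0]
}}

```text
t: 5.0
eef_pos: [0.4313, 0.0899, 0.0134]
tool_rot: [-0.0, 0.619, 0.786, -0.0]
contact_force: [-0.2, -0.5, -0.3]
gripper_width: -0.001
grasp_force: 0.0
```

>>> {"method": "carry_out", "body": {
  "targets": [255, 0, 0, -1, 0, 255, 0, 0, -1, 0, 255, 0, 0, -1, 0, 255, 0, 0, 0, 0]
}}

```text
t: 5.4
eef_pos: [0.4314, 0.0899, 0.0106]
tool_rot: [-0.0, 0.619, 0.786, -0.0]
contact_force: [1.3, -0.4, 0.3]
gripper_width: 0.002
grasp_force: 0.0
```

>>> {"method": "carry_out", "body": {
  "targets": [255, 0, 0, -1, 0, 255, 0, 0, -1, 0, 255, 0, 0, 0, 0]
}}

```text
t: 5.7
eef_pos: [0.4314, 0.09, 0.0086]
tool_rot: [-0.0, 0.619, 0.786, -0.0]
contact_force: [0.4, -0.7, -0.0]
gripper_width: 0.002
grasp_force: 0.0
```

>>> {"method": "carry_out", "body": {
  "targets": [255, 0, 0, -1, 0, 255, 0, 0, -1, 0, 255, 0, 0, 0, 0]
}}

```text
t: 6.0
eef_pos: [0.4314, 0.0899, 0.0066]
tool_rot: [-0.0, 0.618, 0.786, -0.0]
contact_force: [-0.2, 0.0, 0.4]
gripper_width: 0.004
grasp_force: 0.0
```

>>> {"method": "carry_out", "body": {
  "targets": [255, 0, 0, -1, 0, 255, 0, 0, -1, 0, 255, 0, 0, 0, 0]
}}

```text
t: 6.3
eef_pos: [0.4316, 0.09, 0.0054]
tool_rot: [-0.0, 0.619, 0.786, 0.0]
contact_force: [-3.5, -0.1, 14.9]
gripper_width: 0.006
grasp_force: 7.4
```

Ledge contact came at a reported z of 6.0 mm, so the true tip is 30 mm higher than the reading (ledge top is at 36). Next I'll raise 9 mm and slide.

>>> {"method": "carry_out", "body": {
  "targets": [255, 0, 0, 5, 0, 255, 0, 0, 5, 0, 255, 1.4, -4.8, 0, 0, 255, 1.4, -4.8, 0, 0, 255, 1.4, -4.8, 0, 0, 255, 1.4, -4.8, 0, 0, 255, 1.4, -4.8, 0, 0, 255, 1.4, -4.8, 0, 0, 255, 1.4, -4.8, 0, 0, 255, 1.4, -4.8, 0, 0, 255, 1.4, -4.8, 0, 0, 255, 1.4, -4.8, 0, 0, 255, 1.4, -4.8, 0, 0, 255, 1.4, -4.8, 0, 0, 255, 0, 0, 0, 0]
}}

```text
t: 7.8
eef_pos: [0.4486, 0.0311, 0.0147]
tool_rot: [0.0, 0.619, 0.785, -0.0]
contact_force: [-0.0, -0.8, 0.6]
gripper_width: -0.003
grasp_force: 0.5
```

```bash
python3 two.py pics/two4.png
```

```text
(no output)
```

View pics/two4.png

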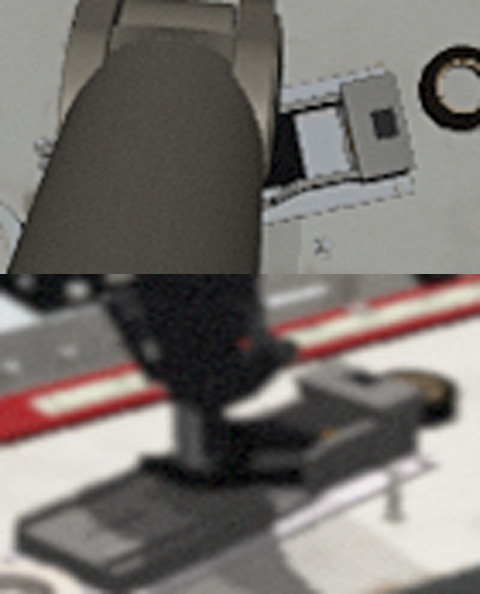

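The pack is sliding and its nose is starting to dip: nose at top crop (302,110–175), finger behind the step at scene crop (200,465). I'll continue until just before the contact.

>>> {"method": "carry_out", "body": {
  "targets": [255, 1.3, -4.8, -0.7, 0, 255, 1.2, -4.9, -0.7, 0, 255, 1.2, -4.9, -0.7, 0, 255, 1.2, -4.9, -0.7, 0, 255, 1.2, -4.9, -0.7, 0, 255, 1.2, -4.9, -0.7, 0, 255, 0.5, -1.9, 0, 0, 255, 0, 0, 0, 0]
}}

```text
t: 8.7
eef_pos: [0.4562, 0.0006, 0.0105]
tool_rot: [0.0, 0.619, 0.786, -0.0]
contact_force: [0.7, -0.2, -0.4]
gripper_width: 0.0
grasp_force: 0.0
```

>>> {"method": "carry_out", "body": {
  "targets": [255, 0.7, -2.9, 0, 0, 255, 0, 0, 0, 0]
}}

```text
t: 8.9
eef_pos: [0.4569, -0.0019, 0.0105]
tool_rot: [0.0, 0.619, 0.786, 0.0]
contact_force: [0.4, 0.8, -0.7]
gripper_width: -0.002
grasp_force: 0.0
```

>>> {"method": "carry_out", "body": {
  "targets": [255, 0.5, -1.9, 0, 0, 255, 0, 0, 0, 0]
}}

```text
t: 9.1
eef_pos: [0.4573, -0.0037, 0.0105]
tool_rot: [0.0, 0.619, 0.786, 0.0]
contact_force: [-1.0, 1.0, -0.6]
gripper_width: 0.002
grasp_force: 0.2
```

>>> {"method": "carry_out", "body": {
  "targets": [255, 0.5, -1.9, 0, 0, 255, 0, 0, 0, 0]
}}

```text
t: 9.3
eef_pos: [0.4578, -0.0057, 0.0105]
tool_rot: [0.0, 0.619, 0.786, 0.0]
contact_force: [0.0, 0.4, -0.7]
gripper_width: 0.001
grasp_force: 0.2
```

>>> {"method": "carry_out", "body": {
  "targets": [255, 0.5, -1.9, 0, 0, 255, 0, 0, 0, 0]
}}

```text
t: 9.5
eef_pos: [0.4583, -0.0077, 0.0105]
tool_rot: [0.0, 0.619, 0.786, -0.0]
contact_force: [-0.4, 0.8, -0.4]
gripper_width: -0.002
grasp_force: 0.2
```

>>> {"method": "carry_out", "body": {
  "targets": [255, 0.5, -1.9, 0, 0, 255, 0, 0, 0, 0]
}}

```text
t: 9.7
eef_pos: [0.4587, -0.0092, 0.0105]
tool_rot: [-0.0, 0.619, 0.786, 0.0]
contact_force: [-0.3, 1.4, -1.2]
gripper_width: -0.004
grasp_force: 1.0
```

```bash
python3 two.py pics/two5.png
```

```text
(no output)
```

View pics/two5.png

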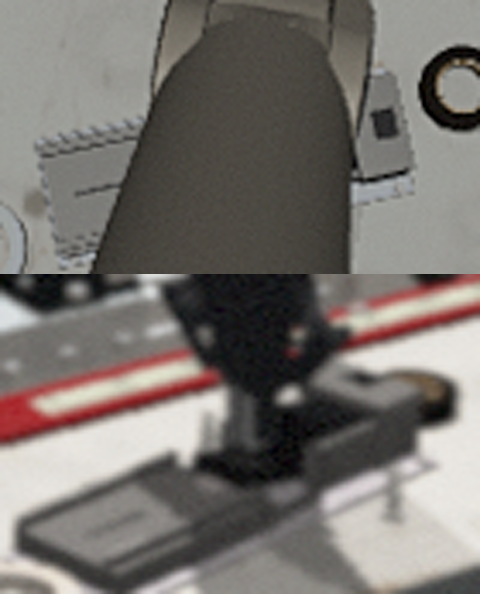

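The nose is under the hood and the tail is near the deck edge (scene crop (195,465)). That was my tenth picture, so I go on by force from here.

>>> {"method": "carry_out", "body": {
  "targets": [255, 0.5, -1.9, 0, 0, 255, 0, 0, 0, 0, 255, 0, 0, 0, 0]
}}

```text
t: 10.1
eef_pos: [0.4592, -0.011, 0.0105]
tool_rot: [-0.0, 0.618, 0.786, 0.0]
contact_force: [-1.2, 4.2, -0.0]
gripper_width: -0.001
grasp_force: 2.0
```

>>> {"method": "carry_out", "body": {
  "targets": [255, 0.5, -1.9, 0, 0, 255, 0, 0, 0, 0, 255, 0, 0, 0, 0]
}}

```text
t: 10.4
eef_pos: [0.4597, -0.0131, 0.0105]
tool_rot: [-0.0, 0.619, 0.786, 0.0]
contact_force: [-1.0, 3.4, 0.4]
gripper_width: 0.001
grasp_force: 2.2
```

>>> {"method": "carry_out", "body": {
  "targets": [255, 0.5, -1.9, 0, 0, 255, 0, 0, 0, 0, 255, 0, 0, 0, 0]
}}

```text
t: 10.7
eef_pos: [0.4602, -0.015, 0.0105]
tool_rot: [-0.0, 0.618, 0.786, 0.0]
contact_force: [-1.2, 5.1, 1.1]
gripper_width: -0.003
grasp_force: 2.3
```

The contact force began at reported y ≈ -0.010, so the contact is pushed about 5 mm. It needs about 9–10 mm.

>>> {"method": "carry_out", "body": {
  "targets": [255, 0.5, -1.9, 0, 0, 255, 0.4, -1.5, 0, 0, 255, 0, 0, 0, 0]
}}

```text
t: 11.0
eef_pos: [0.4611, -0.0182, 0.0105]
tool_rot: [-0.0, 0.618, 0.786, 0.0]
contact_force: [-0.6, 6.0, 0.8]
gripper_width: -0.004
grasp_force: 2.7
```

>>> {"method": "carry_out", "body": {
  "targets": [255, 0.2, -1.0, 0, 0, 255, 0, 0, 0, 0, 255, 0, 0, 0, 0]
}}

```text
t: 11.3
eef_pos: [0.4612, -0.0189, 0.0105]
tool_rot: [-0.0, 0.618, 0.786, 0.0]
contact_force: [-1.6, 4.8, 1.4]
gripper_width: 0.004
grasp_force: 3.1
```

>>> {"method": "carry_out", "body": {
  "targets": [255, 0, 0, -2, 0, 255, 0, 0, -2, 0, 255, 0, 0, -2, 0, 255, 0, 0, 0, 0]
}}

```text
t: 11.7
eef_pos: [0.4615, -0.0183, 0.0046]
tool_rot: [-0.0, 0.618, 0.786, 0.0]
contact_force: [-3.1, 7.6, 4.6]
gripper_width: -0.008
grasp_force: 4.3
```

>>> {"method": "carry_out", "body": {
  "targets": [255, 0, 0, -1.5, 0, 255, 0, 0, -1.5, 0, 255, 0, 0, 0, 0]
}}

```text
t: 12.0
eef_pos: [0.4618, -0.0183, 0.0018]
tool_rot: [-0.0, 0.618, 0.786, 0.001]
contact_force: [-2.0, 6.9, 6.1]
gripper_width: -0.001
grasp_force: 4.3
```

>>> {"method": "carry_out", "body": {
  "targets": [255, 0, 0, -1.5, 0, 255, 0, 0, -1.5, 0, 255, 0, 0, 0, 0]
}}

```text
t: 12.3
eef_pos: [0.4619, -0.0183, -0.0012]
tool_rot: [-0.0, 0.618, 0.786, 0.001]
contact_force: [-2.5, 7.5, 5.3]
gripper_width: -0.001
grasp_force: 4.0
```

>>> {"method": "carry_out", "body": {
  "targets": [255, 0, 0, -1.5, 0, 255, 0, 0, -1.5, 0, 255, 0, 0, 0, 0]
}}

```text
t: 12.6
eef_pos: [0.462, -0.0183, -0.0041]
tool_rot: [-0.0, 0.618, 0.786, 0.001]
contact_force: [-2.0, 6.4, 5.4]
gripper_width: -0.001
grasp_force: 4.0
```

>>> {"method": "carry_out", "body": {
  "targets": [255, 0, 0, -1.5, 0, 255, 0, 0, -1.5, 0, 255, 0, 0, 0, 0]
}}

```text
t: 12.9
eef_pos: [0.4612, -0.0185, -0.0076]
tool_rot: [-0.0, 0.618, 0.786, 0.0]
contact_force: [-0.4, 8.1, -0.8]
gripper_width: -0.0
grasp_force: 3.6
```

>>> {"method": "carry_out", "body": {
  "targets": [255, 0, 0, -1.5, 0, 255, 0, 0, -1.5, 0, 255, 0, 0, 0, 0]
}}

```text
t: 13.2
eef_pos: [0.461, -0.0181, -0.0108]
tool_rot: [-0.001, 0.618, 0.786, 0.0]
contact_force: [-1.0, 8.0, -0.9]
gripper_width: -0.0
grasp_force: 4.1
```

>>> {"method": "carry_out", "body": {
  "targets": [255, 0, 0, -1, 0, 255, 0, 0, -1, 0, 255, 0, 0, 0, 0]
}}

```text
t: 13.5
eef_pos: [0.4611, -0.018, -0.0126]
tool_rot: [-0.001, 0.618, 0.786, 0.0]
contact_force: [-1.3, 8.5, 0.9]
gripper_width: 0.002
grasp_force: 4.2
```

>>> {"method": "carry_out", "body": {
  "targets": [255, 0, 0, -1, 0, 255, 0, 0, -1, 0, 255, 0, 0, 0, 0]
}}

```text
t: 13.8
eef_pos: [0.4613, -0.018, -0.0144]
tool_rot: [-0.001, 0.618, 0.786, 0.0]
contact_force: [-2.0, 9.0, 3.4]
gripper_width: -0.004
grasp_force: 4.5
```

>>> {"method": "carry_out", "body": {
  "targets": [255, 0, 0, -1, 0, 255, 0, 0, 0, 0]
}}

```text
t: 14.0
eef_pos: [0.4614, -0.0179, -0.0146]
tool_rot: [-0.001, 0.618, 0.786, 0.001]
contact_force: [-5.8, 9.5, 17.8]
gripper_width: 0.0
grasp_force: 14.4
```

The ledge is on the bay floor: tip at 15.5 mm with a hard stop. I'll ease the pressure and draw back toward the deck.

>>> {"method": "carry_out", "body": {
  "targets": [255, 0, 0, 0.6, 0, 255, -0.2, 1, 0, 0, 255, -0.2, 1, 0, 0, 255, -0.3, 1, 0, 0, 255, 0, 0, 0, 0]
}}

```text
t: 14.5
eef_pos: [0.4614, -0.0175, -0.0145]
tool_rot: [0.001, 0.619, 0.785, 0.0]
contact_force: [-1.1, 0.5, 6.1]
gripper_width: -0.003
grasp_force: 3.1
```

>>> {"method": "carry_out", "body": {
  "targets": [255, -0.2, 1, 0, 0, 255, -0.2, 1, 0, 0, 255, 0, 0, 0, 0]
}}

```text
t: 14.8
eef_pos: [0.4611, -0.0156, -0.0145]
tool_rot: [0.001, 0.619, 0.785, 0.0]
contact_force: [-0.6, -0.6, 6.3]
gripper_width: -0.0
grasp_force: 2.9
```

>>> {"method": "carry_out", "body": {
  "targets": [255, -0.2, 1, 0.3, 0, 255, -0.2, 1, 0.3, 0, 255, 0, 0, 0, 0]
}}

```text
t: 15.1
eef_pos: [0.4598, -0.012, -0.0144]
tool_rot: [-0.0, 0.618, 0.786, 0.0]
contact_force: [0.2, 2.5, -0.9]
gripper_width: 0.001
grasp_force: 1.5
```

>>> {"method": "carry_out", "body": {
  "targets": [255, -0.2, 1, 0, 0, 255, 0, 0, 0, 0, 255, 0, 0, 0, 0]
}}

```text
t: 15.4
eef_pos: [0.4595, -0.0111, -0.0144]
tool_rot: [-0.0, 0.618, 0.786, 0.0]
contact_force: [0.3, 3.7, -0.5]
gripper_width: -0.001
grasp_force: 1.8
```

```bash
python3 -c "
from h import *
for i in range(3): o=bot.get_obs(); print(o['eef_pos'],o['contact_force'],o['grasp_force']); snap('top')"
```

```text
[ 0.45953236 -0.01109054 -0.01437363] [ 0.25792512  3.72750477 -0.5226783 ] 1.7978346693780622
[ 0.45953888 -0.01110164 -0.01434607] [-0.61982399  4.11394742 -1.09013734] 1.900545225377558
[ 0.45955297 -0.01108514 -0.01434844] [-0.58578805  3.64224553 -0.63020141] 2.006657504243776
```

>>> {"method": "carry_out", "body": {
  "targets": [255, -0.3, 1.5, 0, 0, 255, 0, 0, 0, 0, 255, 0, 0, 0, 0]
}}

```text
t: 15.85
eef_pos: [0.4595, -0.0105, -0.0142]
tool_rot: [0.0, 0.619, 0.786, -0.0]
contact_force: [0.1, -0.0, -1.4]
gripper_width: -0.001
grasp_force: 0.1
```

Run:
```python
from h import *
f=[]
for i in range(4): o=bot.get_obs(); f.append([*o['eef_pos']*1000,*o['contact_force'],o['grasp_force']]); d=snap('scene')
print(np.round(np.mean(f,0),2))
g=np.mean([d["frame"]],0).mean(2)
# brightness along ledge/deck centreline (z26 deck, x -60..40)
c=np.array([.453,.0153]);a=np.radians(-76.35);ex=np.array([np.cos(a),np.sin(a)]);ey=np.array([-ex[1],ex[0]])
for y in(-14,-18):
  for z in (26,16):
    print(y,z,[(x,int(g[tuple(np.round(proj(d,[*(c+ex*x/1000+ey*y/1000),z/1000])).astype(int)[::-1])])) for x in range(-40,45,5)])
```

```text
[ 4.595e+02 -1.049e+01 -1.423e+01  1.000e-01  1.300e-01 -2.900e-01
  3.000e-02]
-14 26 [(-40, 79), (-35, 77), (-30, 80), (-25, 81), (-20, 84), (-15, 81), (-10, 85), (-5, 87), (0, 68), (5, 56), (10, 64), (15, 69), (20, 53), (25, 40), (30, 36), (35, 21), (40, 18)]
-14 16 [(-40, 102), (-35, 89), (-30, 71), (-25, 75), (-20, 69), (-15, 67), (-10, 71), (-5, 66), (0, 71), (5, 72), (10, 64), (15, 59), (20, 53), (25, 42), (30, 33), (35, 24), (40, 14)]
-18 26 [(-40, 81), (-35, 78), (-30, 82), (-25, 80), (-20, 76), (-15, 79), (-10, 83), (-5, 80), (0, 64), (5, 54), (10, 62), (15, 57), (20, 54), (25, 47), (30, 21), (35, 11), (40, 9)]
-18 16 [(-40, 75), (-35, 70), (-30, 61), (-25, 61), (-20, 64), (-15, 61), (-10, 60), (-5, 64), (0, 62), (5, 61), (10, 62), (15, 58), (20, 48), (25, 35), (30, 21), (35, 10), (40, 19)]
```

The force dropped to zero, so the pack has stopped against the rear wall. I'll back off 1 mm more and rise gently.

>>> {"method": "carry_out", "body": {
  "targets": [255, -0.2, 0.8, 0, 0, 255, 0, 0, 1, 0, 255, 0, 0, 1, 0, 255, 0, 0, 0, 0]
}}

```text
t: 16.45
eef_pos: [0.4593, -0.0091, -0.0121]
tool_rot: [0.0, 0.619, 0.786, 0.0]
contact_force: [-0.6, -0.1, 0.9]
gripper_width: 0.002
grasp_force: 0.0
```

>>> {"method": "carry_out", "body": {
  "targets": [255, 0, 0, 2, 0, 255, 0, 0, 2, 0, 255, 0, 0, 0, 0]
}}

```text
t: 16.75
eef_pos: [0.4594, -0.0091, -0.008]
tool_rot: [0.0, 0.618, 0.786, 0.0]
contact_force: [0.1, 0.3, 0.3]
gripper_width: -0.002
grasp_force: 0.0
```

>>> {"method": "carry_out", "body": {
  "targets": [255, 0, 0, 20, 0, 255, 0, 0, 40, 0, 255, 0, 0, 50, 0, 255, 0, 0, 50, 0, 255, 0, 40, 20, 0, 255, 0, 45, 0, 0, 255, 0, 45, 0, 0, 255, 0, 45, 0, 0, 255, 0, 45, 0, 0, 255, 0, 45, 0, 0, 255, 0, 45, 0, 0, 255, 0, 0, 0, 0]
}}

```text
t: 17.95
eef_pos: [0.4574, 0.3085, 0.1715]
tool_rot: [-0.001, 0.615, 0.789, 0.001]
contact_force: [1.1, -0.4, 0.0]
gripper_width: -0.002
grasp_force: 0.0
```

Run:
```python
from h import *
o=bot.get_obs(); print(o["t"],o["eef_pos"])
D=[snap("top") for _ in range(6)]; d=D[0]; g=np.mean([x["frame"] for x in D],0).mean(2).astype(np.float32)
c=np.array([.453,.0153]);a=np.radians(-76.35);ex=np.array([np.cos(a),np.sin(a)]);ey=np.array([-ex[1],ex[0]])
def S(x,y,z):
    u,v=proj(d,[*(c+ex*x/1000+ey*y/1000),z/1000]); return int(cv2.getRectSubPix(g,(1,1),(u,v))[0,0])
for y in(-16,0,16): print("z16 y",y,[(x,S(x,y,16)) for x in range(-20,46,3)])
for y in(-16,0,16): print("z40 y",y,[(x,S(x,y,40)) for x in range(24,100,3)])
for x in(12,25): print("across z16 x",x,[(y,S(x,y,16)) for y in range(-40,41,4)])
print("across z40 x60",[(y,S(60,y,40)) for y in range(-40,41,4)])
o=cv2.imread("pics/top0.png").astype(np.float32).mean(2)
for n,(u,v) in dict(b1=(320,183),b0=(333.5,237),tape=(374,190),cup=(232,237)).items():
    k=8 if n[0]=="b" else 16
    t=o[int(v)-k:int(v)+k,int(u)-k:int(u)+k]; r=cv2.matchTemplate(g[int(v)-k-4:int(v)+k+4,int(u)-k-4:int(u)+k+4],t,cv2.TM_CCOEFF_NORMED); print(n,r.max().round(2),np.unravel_index(r.argmax(),r.shape),"(4,4)=unmoved")
```

```text
17.95 [0.45743526 0.30847603 0.17150282]
z16 y -16 [(-20, 127), (-17, 121), (-14, 99), (-11, 129), (-8, 128), (-5, 128), (-2, 131), (1, 103), (4, 43), (7, 48), (10, 55), (13, 52), (16, 68), (19, 64), (22, 57), (25, 50), (28, 55), (31, 58), (34, 47), (37, 22), (40, 30), (43, 56)]
z16 y 0 [(-20, 126), (-17, 130), (-14, 143), (-11, 163), (-8, 162), (-5, 163), (-2, 161), (1, 132), (4, 110), (7, 99), (10, 69), (13, 54), (16, 57), (19, 67), (22, 59), (25, 57), (28, 65), (31, 72), (34, 45), (37, 32), (40, 42), (43, 51)]
z16 y 16 [(-20, 126), (-17, 125), (-14, 122), (-11, 124), (-8, 122), (-5, 126), (-2, 122), (1, 83), (4, 42), (7, 41), (10, 48), (13, 48), (16, 42), (19, 42), (22, 43), (25, 43), (28, 43), (31, 42), (34, 40), (37, 24), (40, 27), (43, 50)]
z40 y -16 [(24, 50), (27, 61), (30, 69), (33, 47), (36, 25), (39, 34), (42, 52), (45, 50), (48, 50), (51, 49), (54, 51), (57, 50), (60, 48), (63, 48), (66, 48), (69, 49), (72, 48), (75, 49), (78, 47), (81, 47), (84, 47), (87, 48), (90, 43), (93, 46), (96, 107), (99, 130)]
z40 y 0 [(24, 80), (27, 74), (30, 61), (33, 47), (36, 32), (39, 44), (
[... 690 characters left out ...]
 (36, 144), (40, 168)]
across z16 x 25 [(-40, 171), (-36, 110), (-32, 128), (-28, 172), (-24, 95), (-20, 46), (-16, 50), (-12, 54), (-8, 63), (-4, 77), (0, 57), (4, 84), (8, 65), (12, 61), (16, 43), (20, 87), (24, 169), (28, 149), (32, 107), (36, 147), (40, 168)]
across z40 x60 [(-40, 165), (-36, 170), (-32, 101), (-28, 123), (-24, 88), (-20, 46), (-16, 48), (-12, 49), (-8, 49), (-4, 48), (0, 47), (4, 46), (8, 46), (12, 46), (16, 46), (20, 35), (24, 52), (28, 128), (32, 164), (36, 167), (40, 138)]
b1 0.99 (np.int64(4), np.int64(4)) (4,4)=unmoved
b0 0.99 (np.int64(4), np.int64(4)) (4,4)=unmoved
tape 1.0 (np.int64(4), np.int64(4)) (4,4)=unmoved
cup 0.86 (np.int64(4), np.int64(4)) (4,4)=unmoved
```

The averaged top image shows bright steel over the ledge at y=0 out to x≈8, so the catch is closed over it. The tail lies at the deck edge, the step is at x≈37, and the neighbours haven't moved.

```bash
python3 -c "
from station import bot
print(bot.hand_in())"
```

```text
the job is handed in; nothing more can be done
None
```

I handed the job in at about 18 s: the pack looks fully home under the closed catch, with the arm well clear and the bolts, tape roll and bearing cup unmoved. The final check was by image measurement, as my ten pictures were used up; the hand-in returned no verdict.

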